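# Clip the tile rack to the drying stand and switch the blower on

### The job

Pick up the small rack of painted porcelain tiles by its orange grip block, keeping it upright, and push its snap hook onto the drying stand's horizontal bar until the red gate flicks shut behind the bar; leave the rack hanging freely on the bar with the bar up in the crown of the hook. Then start the blower: push the black knob on the stand in and, holding it in so as not to force its lock, turn it clockwise to the next position (the orange dot, 60 degrees on, where it stops) and let it spring back up. Leave the bowl, the paint jar and the cup where they are.

Things in the scene. Friction and masses are not known exactly. Their poses are not given: they have to be found in the camera images.
- rack_grip (a point): grasp point of the loose tile rack (0.2 to 0.42 kg, standing upright on the bench): centre of the orange grip block on its top, 30 mm (x) by 18 mm (y) by 44 mm high, 152 mm above the rack's underside. Rack axes: x towards the hook's mouth, z up. Below the block: snap hook, stem, then an aluminium tray 90 (x) by 70 (y) mm carrying two fixed white tiles, 55 mm high
- crown (a point): top of the inside of the rack's steel snap hook, 30 mm below rack_grip; same axes. The loop lies in the x-z plane, 14 mm thick, inside 38 mm wide: x = -20 mm (spine) to +18 mm (nose and gate), and from 48 mm below this point up to it. Its roof is a shallow inverted V. The bar's axis lies 5 mm below this point when the rack hangs
- hook_mouth (a point): middle of the hook's mouth, 57 mm below and 18 mm in front (+x) of rack_grip; same axes. Mouth 34 mm high, shut by the gate, the fixed nose above it. Bring the bar in about at this height, moving the rack along +x: the gate folds in. It flicks back once the bar's axis is 10 to 14 mm past the loop's middle towards the spine, or when the hook is then lowered so that the bar rises to the crown
- gate (a joint): the hook's red sprung gate, 29 mm long, 6 mm thick, hinged at its lower end 74 mm below and 22 mm in front of rack_grip, rad: 0 = shut, upright against the nose; up to 1.45 = folded inwards and down. It opens inwards only and its spring shuts it; the bar must push with about 3 to 6 N
- bar_mid (a point): middle of the fixed drying stand's steel bar, on its axis, 165 mm above the bench; bar 10 mm in diameter, along this frame's y, 210 mm long between two 16 mm posts with black ball tops 178 mm high. x is level and points away from the robot, z up. The hook goes on from the -x side, moving towards +x
- stand: the drying stand, fixed; origin on the bench right below bar_mid, same axes. Grey base 18 mm high, x = -70 to +170 mm, y = -125 to +125 mm; on it the green blower housing, 100 mm high, x = +80 to +170 mm, full width; the tray has room below the bar and before the housing. The knob's upright axis is at x = 125, y = 50 mm
- knob_grip (a point): centre of the grip of the blower's black knob, on its upright axis on top of the green housing, 38 mm above it when the knob is up. Grip 46 mm long (x), 14 mm thick (y), its top 12 mm above and its foot 22 mm below this point, on a round skirt 48 mm across. Turns with the knob. A white line at its -x end points to a black dot (off); an orange dot marks the next position
- fan_press (a joint): how far the knob is pushed in (down), m: 0 = up, 0.008 = fully in. Spring: 3.5 N to start, 7.5 N fully in. The knob turns only when at least 0.005 in; let go at either position it springs up and is locked; let go between them it stays caught down
- fan_knob (a joint): turn of the knob, rad, clockwise seen from above: about 0 = off (start), 1.047 = the next position, on; end stops at -0.03 and 1.077
- bowl_rim (a point): bystander: white porcelain bowl, 110 mm across, 60 mm high; this point is the centre of its mouth
- paint_jar: bystander: reddish paint jar with a steel cap, 66 mm across, 90 mm high; origin at the centre of its underside
- brush_cup_rim (a point): bystander: white porcelain cup, 76 mm across, 100 mm high; this point is the centre of its mouth

How it is judged:
By the outcome, as a careful person would: the job done as asked, in the order asked, and still so for the second after the job is handed in, with the robot touching nothing.
It also fails if it takes over 58 s, if anything falls off the work surface, if the arm or the gripper's body presses on something with over 40 N, if the wrist force passes 120 N, or if a joint passes its speed limit or range.

### The arm

A 7-joint arm with a two-finger parallel gripper is mounted at the origin on the work surface. World frame = base frame: x ahead of the robot, y to its left, z up, the work surface at z = 0. Lengths are in m, angles in degrees, forces in N, time in s.
With the tool pointing down it reaches from about 0.4 to 0.9 m from the base axis. Payload 5.5 kg.
Tool frame: the origin (TCP) lies at the very end of the fingers, on their centre line; the grasp point (between the pads) lies 19 mm behind it; z points along the fingers, y is the direction in which the jaws open and shut (so a half turn about z gives the same grasp; the last joint's range is limited). The gripper opens to 85 mm and grips with 20 to 120 N. Pads are 22 mm wide; open, the fingers measure 114 mm over their backs; the gripper's body (76 mm by 85 mm) begins 54 mm behind the grasp point. The pads swing forward as they close: fully open they stand 13 mm farther back than shut.
Start: joints at [-59.347, 28.699, -24.465, 88.831, 12.651, 65.22, -12.049], TCP at [0.174, 0.626, 0.231] pointing down, gripper open.
Joint ranges: [-164.97, 164.97], [-17.58, 116.51], [-87.97, 89.64], [11.32, 138.91], [-80.73, 260.73], [10.89, 115.49], [-147.41, 147.41]. Speed limits (degrees/s): [147.25, 147.25, 180, 180, 180, 180, 180].

### API

Orientations are given as a 3x3 rotation matrix whose columns are the frame's x, y, z axes.
In Python, from cell import robot gives the robot as it stands.
- The arm moves only by the tool arm_command, never from a script. Its argument "series" is text: rows parted by semicolons, each of 7 numbers parted by spaces: the opening, from -1 (shut) to 1 (fully open), so that 0 is half open, then the shift along the tool's x, y, z in cm, then the turn, a rotation vector about the tool's x, y, z in degrees. A call has exactly 5 rows; each row is the pose to reach, as a shift and turn from the pose commanded when the call began, along the tool's axes at that moment; what a row does not reach only later rows make up. A row lasts 1/10 s, in which the tool goes at most 50 mm and 8.59 degrees, less where a joint would pass 70% of its speed; a pose out of reach is approached as far as the arm can. A call with a gripper value outside its range is refused whole. The fingers move at their own pace and stop on an object; "squeeze" is the grip in N (left out, the last holds). Time passes only in rows, so rows that repeat a pose let the fingers close, or fill a call up. It gives the time, the measured TCP pose, the force and the opening at its end, in the units of the state.
- robot.get_obs(): the state, without advancing time (a new reading comes with each control period).
- robot.grab_frame(name): name is "side" or "top"; returns a dict with "img" (420x560x3 uint8, red, green, blue), "depth" (420x560 float32, m along the optical axis (not along the pixel's ray), 0 where there is no reading), "camera_matrix" (3x3 intrinsics, pixels), "dist" ([k1, k2, p1, p2, k3] as OpenCV has them; the pictures are not rectified), "xyz" and "rotation" of the camera in the world. Camera axes: x right, y down, z forward; pixel columns grow to the right and rows downward; lengths in m; the calibration is good to about 2 mm. A picture is of the moment at which its call begins.
- robot.hand_in(): hands the job in, once; it reports no verdict.
The state is a dict: "clock": time; "joint_positions": joint angles; "dq": joint speeds; "joint_efforts": joint torques, N m; "tool_pos": TCP position; "tool_rot": TCP orientation; "ft_force": force on the tool from outside, world axes, zero at the start; "wrist_torque": the same for the moment, N m; "gripper_width": opening from 0.0 (shut) to 1.0 (fully open).
Only numpy, scipy, OpenCV 4.12 (cv2) and the standard library are available. Lean on these libraries where they do the work, as an engineer would, in place of code of your own. Each camera call takes 0.05 s, during which the arm holds its last target. There are 200 camera calls.

## Working session

There is one attempt and no reset: what is moved stays moved. The work goes in short steps, Python scripts to look and compute and a tool call to move; the robot and the scene stay as the last step left them, time stands still between calls to the robot, and variables do not carry over. Pictures are saved under pics/ and viewed, about 8 in all and at most 12, crops included, and the job is handed in when it is done.

Besides the shell and the picture viewer there is one more tool, called after "Request:" by a JSON object that holds its "op" and its "data", one argument or row to a line. arm_command: Moves the arm, as the interface text tells. Its arguments: {"type":"object","properties":{"series":{"type":"string"},"squeeze":{"type":"number"}},"required":["series"]}

```bash
mkdir -p pics; ls; cat > h.py <<'E'
import numpy as np, cv2
from cell import robot
def grab(n,tag):
    f=robot.grab_frame(n); np.savez(f'pics/{tag}.npz',**f)
    cv2.imwrite(f'pics/{tag}.png',cv2.cvtColor(f['img'],cv2.COLOR_RGB2BGR)); return f
def load(tag): return dict(np.load(f'pics/{tag}.npz'))
def cloud(f):
    d=f['depth']; h,w=d.shape
    u,v=np.meshgrid(np.arange(w),np.arange(h))
    p=cv2.undistortPoints(np.stack([u,v],-1).reshape(-1,1,2).astype(np.float64),f['camera_matrix'],f['dist']).reshape(h,w,2)
    c=np.dstack([p*d[...,None],d]); P=c@np.array(f['rotation']).T+np.array(f['xyz']); P[d<=0]=np.nan
    return P
def onplane(f,u,v,z):
    p=cv2.undistortPoints(np.array([[[u,v]]],float),f['camera_matrix'],f['dist'])[0,0]
    r=np.array(f['rotation'])@np.array([p[0],p[1],1]); o=np.array(f['xyz']); return o+r*(z-o[2])/r[2]
E
python3 - <<'E'
from h import *
np.set_printoptions(precision=4,suppress=True)
o=robot.get_obs(); print(o['clock'],o['tool_pos'],o['tool_rot'],o['gripper_width'],o['ft_force'])
a=grab('side','s0');b=grab('top','t0')
for f in(a,b): print(f['xyz'],f['rotation'],f['camera_matrix'])
E
```

```text
pics
0.0 [0.1743 0.6255 0.2303] [[-0.9633  0.2684 -0.0006]
 [ 0.2684  0.9633 -0.0019]
 [ 0.0001 -0.002  -1.    ]] 0.9937227965721911 [ 0.3186 -0.3122 -0.0868]
[ 0.0066 -0.6834  0.6692] [[ 0.7332 -0.3943  0.554 ]
 [-0.6796 -0.3969  0.6169]
 [-0.0234 -0.8288 -0.559 ]] [[412.2114   0.     279.3748]
 [  0.     412.2114 208.2589]
 [  0.       0.       1.    ]]
[ 0.36   -0.0651  1.1752] [[-0.001  -0.9827  0.185 ]
 [-0.9998  0.0047  0.0198]
 [-0.0203 -0.1849 -0.9825]] [[468.6439   0.     278.738 ]
 [  0.     468.6439 209.0615]
 [  0.       0.       1.    ]]
```

View pics/s0.png

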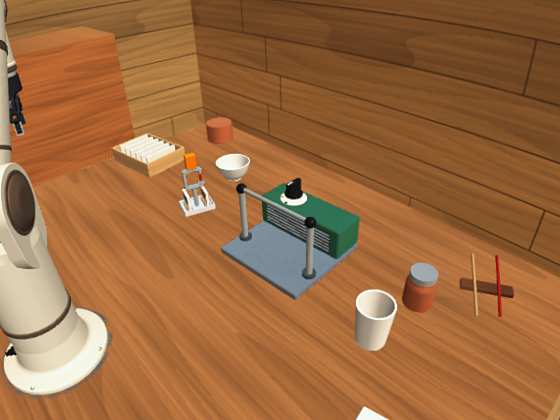

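View pics/t0.png

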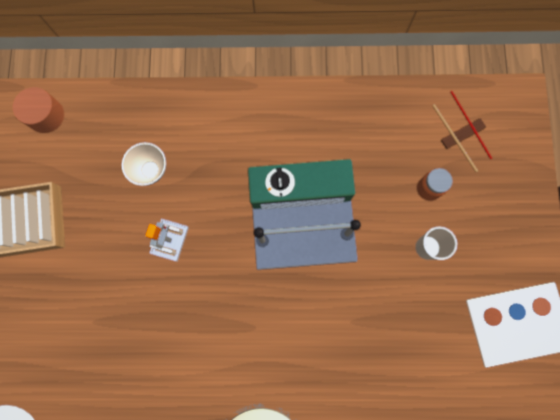

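The side view shows the rack's orange block at about (190,160) and the stand balls at (241,188) and (310,222). In the top view the block is at (152,231), the balls at (259,232) and (355,225), and the knob at (280,181).

```bash
python3 - <<'E'
from h import *
np.set_printoptions(precision=4,suppress=True)
for t in('s0','t0'):
    f=load(t);P=cloud(f);im=f['img'].astype(int);R,G,B=im[...,0],im[...,1],im[...,2]
    m=(R>200)&(G>80)&(G<150)&(B<50)&(P[...,2]>.1)
    v,u=np.nonzero(m);print(t,'orange',m.sum(),u.mean(),v.mean(),np.nanmedian(P[m],0),np.nanmin(P[m],0),np.nanmax(P[m],0))
    mt=m&(P[...,2]>.168); print(' top',mt.sum(),P[mt].mean(0) if mt.any() else 0, [cv2.minAreaRect(P[mt][:,:2].astype(np.float32)*1000)] if mt.sum()>3 else 0)
    g=(G>R+15)&(G>B+5)&(P[...,2]>.112)&(P[...,2]<.124)
    print(' housing',g.sum(),cv2.minAreaRect(P[g][:,:2].astype(np.float32)*1000))
    balls=(im.max(-1)<60)&(P[...,2]>.165)&(P[...,2]<.2)
    n,l,st,c=cv2.connectedComponentsWithStats(balls.astype(np.uint8))
    for i in range(1,n):
        if st[i,4]>8: print(' blk',c[i],st[i,4],np.median(P[l==i],0))
    # tray region + bar
    if t=='t0':
        b=(P[...,2]>.155)&(P[...,2]<.182);b[:,:264]=0;b[:,350:]=0;b[:215]=0;b[240:]=0
        q=P[b];print(' bar',len(q),q.mean(0),np.polyfit(q[:,1],q[:,0],1))
        r=(P[...,2]>.006)&(P[...,2]<.1);r[:, :140]=0;r[:,195:]=0;r[:210]=0;r[265:]=0
        print(' rack',cv2.minAreaRect(P[r][:,:2].astype(np.float32)*1000))
s=cv2.imread('pics/s0.png');t=cv2.imread('pics/t0.png')
c=np.hstack([cv2.resize(s[140:220,165:225],None,fx=6,fy=6,interpolation=2),cv2.resize(t[205:275,135:200],(428,480),interpolation=2)])
cv2.imwrite('pics/c1.png',c)
E
```

```text
s0 orange 147 190.23809523809524 161.14965986394557 [0.4997 0.2264 0.1544] [0.4866 0.2193 0.1277] [0.5211 0.2426 0.1751]
 top 31 [0.5015 0.231  0.1714] [((502.5511779785156, 232.3893585205078), (19.96668815612793, 28.19748306274414), 86.96240234375)]
 housing 0 ((0.0, 0.0), (0.0, 0.0), 0.0)
 blk [240.3077 187.1923] 52 [ 0.4938 -0.0061  0.1729]
 blk [309.9268 221.2805] 82 [ 0.51   -0.2149  0.1728]
t0 orange 65 150.2923076923077 230.92307692307693 [0.5019 0.2356 0.1721] [0.4886 0.2237 0.1671] [0.5173 0.2431 0.1773]
 top 61 [0.5023 0.2343 0.1721] [((503.0618896484375, 234.29330444335938), (17.11144256591797, 27.51190948486328), 74.1954116821289)]
 housing 0 ((0.0, 0.0), (0.0, 0.0), 0.0)
 blk [354.4706 224.8824] 68 [ 0.5127 -0.2071  0.1748]
 blk [258.2394 232.493 ] 71 [ 0.4974 -0.0005  0.1753]
 bar 395 [ 0.5057 -0.1043  0.169 ] [-0.0771  0.4976]
 rack ((485.1392822265625, 220.71694946289062), (127.57671356201172, 120.43607330322266), 60.18902587890625)
```

View pics/c1.png

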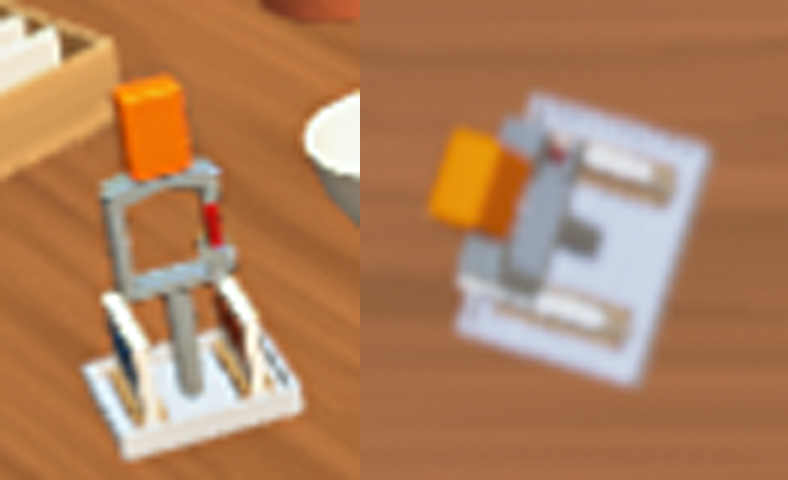

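The crop shows the rack's red gate facing +x, turned slightly towards -y (yaw about -16°). The tray corners in the crop are at (530,92), (712,148), (640,385) and (455,335).

```bash
cat >> h.py <<'E'
def tri(fs,uvs):
    A=np.zeros((3,3));b=np.zeros(3);rs=[]
    for f,(u,v) in zip(fs,uvs):
        p=cv2.undistortPoints(np.array([[[u,v]]],float),f['camera_matrix'],f['dist'])[0,0]
        r=np.array(f['rotation'])@np.array([p[0],p[1],1]);r/=np.linalg.norm(r);M=np.eye(3)-np.outer(r,r)
        A+=M;b+=M@np.array(f['xyz']);rs.append((M,np.array(f['xyz'])))
    x=np.linalg.solve(A,b);return x,[np.linalg.norm(M@(x-o)) for M,o in rs]
E
python3 - <<'E'
from h import *
np.set_printoptions(precision=4,suppress=True)
s,t=load('s0'),load('t0')
A=tri((s,t),((240.7,188.2),(258.7,232.0)));B=tri((s,t),((310,222),(355,225)))
print(A,B)
m=(A[0]+B[0])/2;d=A[0]-B[0];print('mid',m,'yaw',np.degrees(np.arctan2(-d[0],d[1])),np.linalg.norm(d))
print('block',tri((s,t),((190.2,161.1),(152,231))))
c=[(530,92),(712,148),(640,385),(455,335)]
q=np.array([onplane(t,135+(x-360)/6.585-.4,205+y/6.857-.4,.01) for x,y in c]);print(q,q.mean(0))
for i,j in((3,0),(2,1),(1,0),(2,3)):
    e=q[j]-q[i];print(np.linalg.norm(e[:2]),np.degrees(np.arctan2(e[1],e[0])))
print('knob skirt top', onplane(t,280,181,.118))
E
```

```text
(array([ 0.499 , -0.0008,  0.1656]), [np.float64(0.0006234930974774664), np.float64(0.0006234930974775484)]) (array([ 0.5144, -0.2106,  0.1666]), [np.float64(0.0006709720581728659), np.float64(0.0006709720581730104)])
mid [ 0.5067 -0.1057  0.1661] yaw 4.2093595800285275 0.21035893865271393
block (array([0.5052, 0.2368, 0.1491]), [np.float64(0.00024317807288323824), np.float64(0.00024317807288332398)])
[[0.5577 0.2581 0.01  ]
 [0.5365 0.1871 0.01  ]
 [0.4497 0.2114 0.01  ]
 [0.4681 0.2825 0.01  ]] [0.503  0.2348 0.01  ]
0.0929028013131853 -15.232674073965171
0.09012951064023383 -15.596711640806113
0.07406126560023016 73.36285877818281
0.0734726385178566 75.51586921318479
knob skirt top [ 0.6253 -0.0469  0.118 ]
```

Request:
{"op": "arm_command", "data": {
  "series": "1 -4 -2.7 0 0 0 0;1 -8 -5.4 0 0 0 0;1 -12 -8.1 0 0 0 0;1 -16 -10.8 0 0 0 0;1 -20 -13.5 0 0 0 0",
  "squeeze": 70
}}

```text
clock: 0.6
tool_pos: [0.3318, 0.4405, 0.231]
tool_rot: [[-0.963, 0.268, -0.0], [0.268, 0.963, -0.0], [0.0, -0.001, -1.0]]
ft_force: [1.2, -0.2, -0.1]
gripper_width: 1.004
```

Request:
{"op": "arm_command", "data": {
  "series": "1 -4 -2.8 0 0 0 0;1 -8 -5.5 0 0 0 0;1 -12 -8.3 0 0 0 0;1 -16 -11 0 0 0 0;1 -21 -14.5 0 0 0 0"
}}

```text
clock: 1.1
tool_pos: [0.4879, 0.2533, 0.2311]
tool_rot: [[-0.963, 0.268, -0.0], [0.268, 0.963, 0.0], [0.0, -0.0, -1.0]]
ft_force: [0.3, 1.1, -0.6]
gripper_width: 1.0
```

```bash
cat >> h.py <<'E'
def st(goal=None,yaw=None):
    np.set_printoptions(precision=4,suppress=True)
    o=robot.get_obs();p=np.array(o['tool_pos']);R=np.array(o['tool_rot'])
    print('t',round(o['clock'],2),'p',p,'yaw(tool y)',round(np.degrees(np.arctan2(-R[0,1],R[1,1])),2),'z',R[:,2],'F',np.array(o['ft_force']),'M',np.array(o['wrist_torque']),'w',round(o['gripper_width'],3))
    if goal is not None: print('shift cm',R.T@(np.array(goal)-p)*100)
    return o,p,R
E
python3 - <<'E'
from h import *
st([.504,.2355,.230])
f=grab('side','s1');g=grab('top','t1')
s=cv2.imread('pics/s1.png');t=cv2.imread('pics/t1.png')
c=np.hstack([cv2.resize(s[100:220,140:240],None,fx=4,fy=4,interpolation=2),cv2.resize(t[180:285,110:205],(400,480),interpolation=2)])
cv2.imwrite('pics/c2.png',c)
E
```

```text
t 1.1 p [0.4879 0.2533 0.2311] yaw(tool y) -15.54 z [-0.0003  0.     -1.    ] F [ 0.2521  1.1418 -0.551 ] M [ 0.0568 -0.0525 -0.0204] w 1.0
shift cm [-2.0271 -1.2841  0.1141]
```

View pics/c2.png

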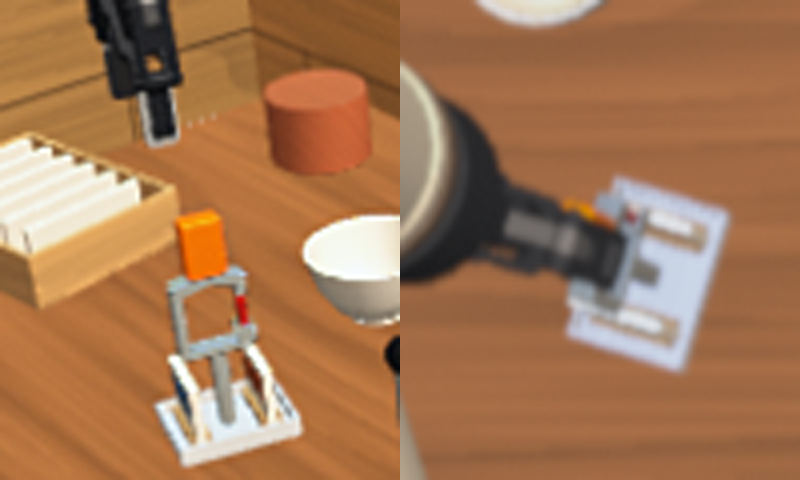

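Side crop: the open gripper is above and left of the block. The rack stands free and upright. I'll centre over it and go down partway.

Request:
{"op": "arm_command", "data": {
  "series": "1 -1.2 -0.7 0 0 0 0;1 -1.2 -0.7 1 0 0 0;1 -1.2 -0.7 2.5 0 0 0;1 -1.2 -0.7 4 0 0 0;1 -1.2 -0.7 4 0 0 0"
}}

```text
clock: 1.7
tool_pos: [0.4942, 0.2454, 0.1885]
tool_rot: [[-0.964, 0.266, -0.005], [0.266, 0.964, -0.002], [0.004, -0.003, -1.0]]
ft_force: [-0.2, -0.2, -0.3]
gripper_width: 1.001
```

```bash
python3 - <<'E'
from h import *
st([.504,.2355,.136])
f=grab('side','s2');s=cv2.imread('pics/s2.png')
cv2.imwrite('pics/c3.png',cv2.resize(s[100:220,120:250],None,fx=5,fy=5,interpolation=2))
E
```

```text
t 1.7 p [0.4942 0.2454 0.1885] yaw(tool y) -15.42 z [-0.0049 -0.0017 -1.    ] F [-0.2437 -0.1652 -0.2594] M [-0.0052  0.0498  0.0278] w 1.001
shift cm [-1.2303 -0.6791  5.2468]
```

View pics/c3.png

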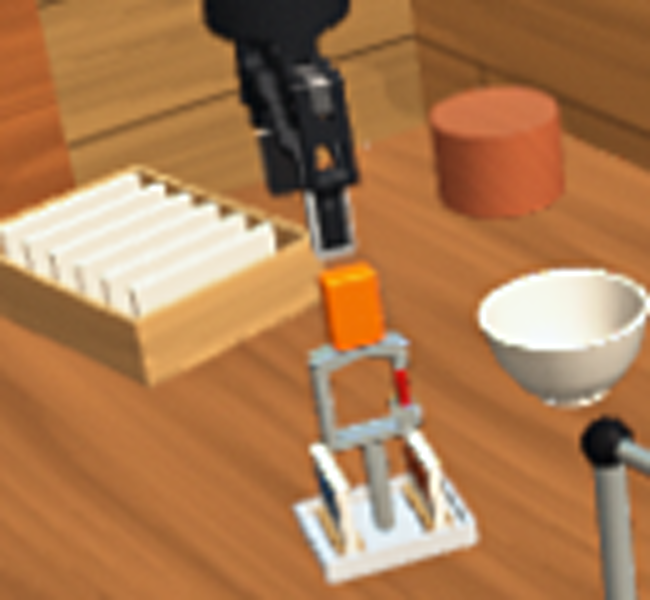

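The fingers are behind and above the block, still about 1.2 cm short. I'll hold for one call to let the pose settle.

Request:
{"op": "arm_command", "data": {
  "series": "1 0 0 0 0 0 0;1 0 0 0 0 0 0;1 0 0 0 0 0 0;1 0 0 0 0 0 0;1 0 0 0 0 0 0"
}}

```text
clock: 2.25
tool_pos: [0.4971, 0.245, 0.1916]
tool_rot: [[-0.963, 0.269, 0.001], [0.269, 0.963, 0.0], [-0.0, 0.0, -1.0]]
ft_force: [0.6, 0.2, 0.1]
gripper_width: 0.998
```

Request:
{"op": "arm_command", "data": {
  "series": "1 -0.5 -0.4 0 0 0 0;1 -0.9 -0.7 0 0 0 0;1 -0.9 -0.7 0 0 0 0;1 -0.9 -0.7 0 0 0 0;1 -0.9 -0.7 0 0 0 0"
}}

```text
clock: 2.75
tool_pos: [0.5036, 0.2358, 0.1912]
tool_rot: [[-0.963, 0.268, -0.0], [0.268, 0.963, 0.0], [0.0, 0.0, -1.0]]
ft_force: [0.1, 0.4, -0.2]
gripper_width: 1.0
```

```bash
python3 - <<'E'
from h import *
for i in range(2): st([.504,.2355,.136]); robot.grab_frame('side')
f=grab('side','s3');s=cv2.imread('pics/s3.png')
cv2.imwrite('pics/c4.png',cv2.resize(s[120:220,140:240],None,fx=6,fy=6,interpolation=2))
E
```

```text
t 2.75 p [0.5036 0.2358 0.1912] yaw(tool y) -15.57 z [-0.0002  0.0001 -1.    ] F [ 0.0518  0.4462 -0.1919] M [-0.0144 -0.0338 -0.0052] w 1.0
shift cm [-0.0439 -0.0196  5.5231]
t 2.8 p [0.5036 0.2359 0.1912] yaw(tool y) -15.56 z [-0.0002  0.0001 -1.    ] F [ 0.8155 -0.1143 -0.2243] M [-0.0309  0.0338 -0.0328] w 1.001
shift cm [-0.0518 -0.0266  5.5241]
```

View pics/c4.png

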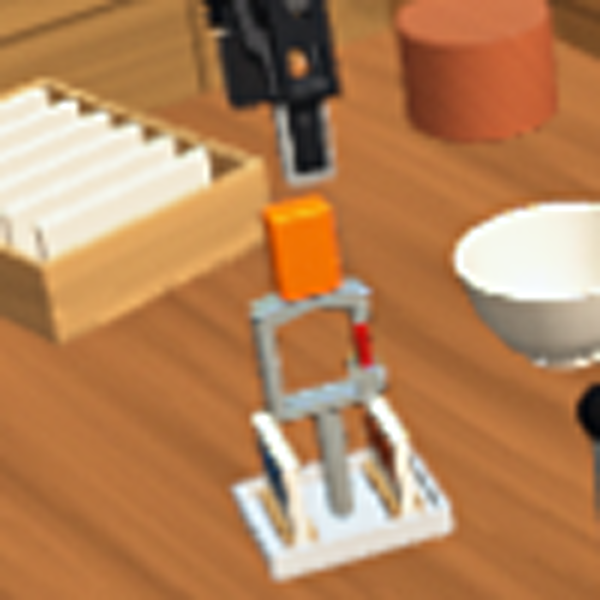

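The near finger at (308,165) in the crop lines up with the block at (303,245), so I'll descend and grip.

Request:
{"op": "arm_command", "data": {
  "series": "1 0 0 1.5 0 0 0;1 0 0 3 0 0 0;1 0 0 4.5 0 0 0;1 0 0 5.4 0 0 0;1 0 0 5.4 0 0 0"
}}

```text
clock: 3.4
tool_pos: [0.5027, 0.2354, 0.136]
tool_rot: [[-0.963, 0.268, -0.003], [0.268, 0.963, -0.001], [0.002, -0.002, -1.0]]
ft_force: [-0.3, 0.9, -0.1]
gripper_width: 1.0
```

Request:
{"op": "arm_command", "data": {
  "series": "0.2 0 0 0 0 0 0;-0.2 0 0 0 0 0 0;-0.6 0 0 0 0 0 0;-1 0 0 0 0 0 0;-1 0 0 0 0 0 0",
  "squeeze": 70
}}

```text
clock: 3.9
tool_pos: [0.504, 0.2354, 0.1377]
tool_rot: [[-0.963, 0.269, 0.0], [0.269, 0.963, -0.0], [-0.001, -0.0, -1.0]]
ft_force: [0.6, 0.5, -3.3]
gripper_width: 0.201
```

Request:
{"op": "arm_command", "data": {
  "series": "-1 0 0 0 0 0 0;-1 0 0 0 0 0 0;-1 0 0 0 0 0 0;-1 0 0 0 0 0 0;-1 0 0 0 0 0 0"
}}

```text
clock: 4.4
tool_pos: [0.504, 0.2355, 0.1377]
tool_rot: [[-0.963, 0.269, 0.0], [0.269, 0.963, -0.0], [-0.001, -0.0, -1.0]]
ft_force: [-0.9, -3.2, 6.3]
gripper_width: 0.201
```

```bash
python3 - <<'E'
from h import *
st()
E
```

```text
t 4.4 p [0.504  0.2355 0.1377] yaw(tool y) -15.59 z [ 0.0005 -0.0002 -1.    ] F [-0.8743 -3.2329  6.2722] M [-0.5559  0.1643 -0.0352] w 0.201
```

Request:
{"op": "arm_command", "data": {
  "series": "-1 0 0 -0.5 0 0 0;-1 0 0 -2 0 0 0;-1 0 0 -4 0 0 0;-1 0 0 -6 0 0 0;-1 0 0 -7 0 0 0"
}}

```text
clock: 4.9
tool_pos: [0.5038, 0.2365, 0.2083]
tool_rot: [[-0.963, 0.268, 0.001], [0.268, 0.963, 0.001], [-0.0, 0.001, -1.0]]
ft_force: [0.4, 0.8, -3.8]
gripper_width: 0.202
```

Request:
{"op": "arm_command", "data": {
  "series": "-1 1 -1.5 0 0 0 0;-1 2 -3.5 0 0 0 -2;-1 3 -6 0 0 0 -4;-1 4.3 -8.5 0 0 0 -6;-1 5.3 -10.4 0 0 0 -8"
}}

```text
clock: 5.4
tool_pos: [0.4227, 0.1484, 0.2063]
tool_rot: [[-0.991, 0.131, -0.002], [0.131, 0.991, -0.001], [0.002, -0.001, -1.0]]
ft_force: [0.1, -0.2, -3.3]
gripper_width: 0.198
```

```bash
python3 - <<'E'
from h import *
st([.423,-.02,.2077])
f=grab('side','s4');s=cv2.imread('pics/s4.png')
cv2.imwrite('pics/c5.png',cv2.resize(s[80:260,90:330],None,fx=3,fy=3,interpolation=2))
E
```

```text
t 5.4 p [0.4227 0.1484 0.2063] yaw(tool y) -7.5 z [-0.0024 -0.0009 -1.    ] F [ 0.0991 -0.2345 -3.253 ] M [ 0.0271 -0.0733 -0.0288] w 0.198
shift cm [ -2.2271 -16.6944  -0.1241]
```

View pics/c5.png

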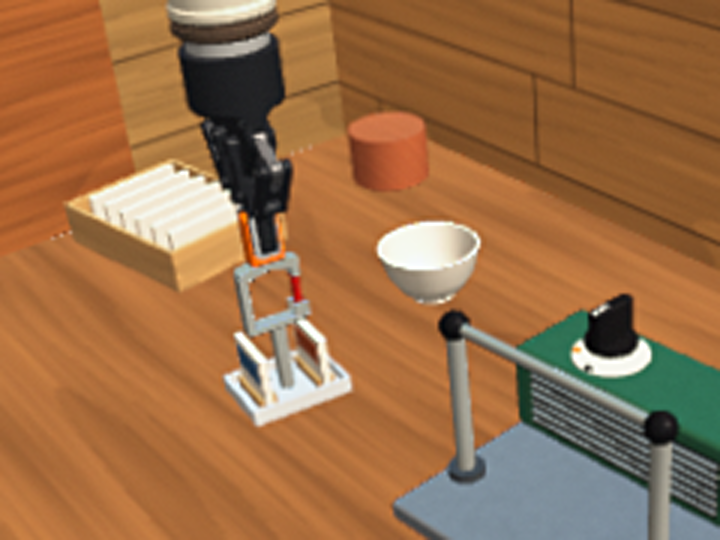

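Crop: the rack hangs level in the gripper, with the gate (297,288) facing +x. It has not reached the posts yet.

Request:
{"op": "arm_command", "data": {
  "series": "-1 -0.4 -2 0 0 0 -1.2;-1 -0.8 -5 0 0 0 -2.4;-1 -1.2 -8.5 0 0 0 -4;-1 -1.6 -11.5 0 0 0 -5;-1 -1.6 -13 0 0 0 -5.8"
}}

```text
clock: 5.95
tool_pos: [0.4229, 0.0161, 0.2067]
tool_rot: [[-0.999, 0.033, -0.001], [0.033, 0.999, -0.001], [0.001, -0.001, -1.0]]
ft_force: [0.3, 0.2, -3.0]
gripper_width: 0.204
```

```bash
python3 - <<'E'
from h import *
st([.4207,-.112,.2077])
E
```

```text
t 5.95 p [0.4229 0.0161 0.2067] yaw(tool y) -1.91 z [-0.0011 -0.0008 -1.    ] F [ 0.2902  0.1853 -2.9915] M [ 0.0268 -0.0001 -0.0032] w 0.204
shift cm [ -0.2068 -12.8104  -0.0884]
```

Request:
{"op": "arm_command", "data": {
  "series": "-1 0 -2 0 0 0 -1.2;-1 -0.1 -5 0 0 0 -2.4;-1 -0.2 -8.5 0 0 0 -4;-1 -0.2 -11.5 0 0 0 -5;-1 -0.2 -12.8 -0.1 0 0 -6.1"
}}

```text
clock: 6.45
tool_pos: [0.4207, -0.112, 0.2077]
tool_rot: [[-0.997, -0.073, -0.001], [-0.073, 0.997, -0.001], [0.001, -0.001, -1.0]]
ft_force: [0.5, 0.1, -3.8]
gripper_width: 0.201
```

Request:
{"op": "arm_command", "data": {
  "series": "-1 0 0 0 0 0 0;-1 0 0 0 0 0 0;-1 0 0 0 0 0 0;-1 0 0 0 0 0 0;-1 0 0 0 0 0 0"
}}

```text
clock: 6.95
tool_pos: [0.4216, -0.1083, 0.2082]
tool_rot: [[-0.997, -0.077, -0.0], [-0.077, 0.997, 0.0], [0.0, 0.0, -1.0]]
ft_force: [-0.6, 0.6, -4.1]
gripper_width: 0.198
```

```bash
python3 - <<'E'
from h import *
o,p,R=st([.4207,-.112,.2077])
s_=grab('side','s5');t_=grab('top','t5')
s=cv2.imread('pics/s5.png');t=cv2.imread('pics/t5.png')
cv2.imwrite('pics/c6.png',np.hstack([cv2.resize(s[110:300,180:340],(480,570),interpolation=2),cv2.resize(t[150:310,240:370],(320,394),interpolation=2)[:394].copy() if 0 else cv2.copyMakeBorder(cv2.resize(t[150:310,240:370],(320,394),interpolation=2),0,176,0,0,0)]))
# stem + tray centroid check: expected projections
def proj(f,X):
    Rc=np.array(f['rotation']).T; return cv2.projectPoints(np.array(X,float).reshape(-1,1,3),cv2.Rodrigues(Rc)[0],-Rc@np.array(f['xyz']),f['camera_matrix'],f['dist'])[0].reshape(-1,2)
g=p+[0,0,.0143]; x=-R[:,0];z=-R[:,2]
y=np.cross(z,x);P=[g+a*x+b*y+c*z for a,b,c in((.022,0,-.074),(.022,0,-.045),(.045,.035,-.152),(.045,-.035,-.152),(-.045,-.035,-.152))]
print('side hinge, gatetop, corners',(proj(s_,P)-[180,110])*3); print('bar ends',(proj(s_,[[.499,-.0008,.165],[.5144,-.2106,.165]])-[180,110])*3)
E
```

```text
t 6.95 p [ 0.4216 -0.1083  0.2082] yaw(tool y) 4.42 z [-0.0001  0.0002 -1.    ] F [-0.6219  0.6195 -4.0612] M [-0.0427  0.0141 -0.0068] w 0.198
shift cm [ 0.1188 -0.3651  0.0533]
side hinge, gatetop, corners [[215.477  336.8932]
 [212.9808 303.6447]
 [211.5737 387.3036]
 [276.3379 425.4052]
 [188.8081 486.9619]]
bar ends [[182.9022 235.0346]
 [388.9421 338.1393]]
```

View pics/c6.png

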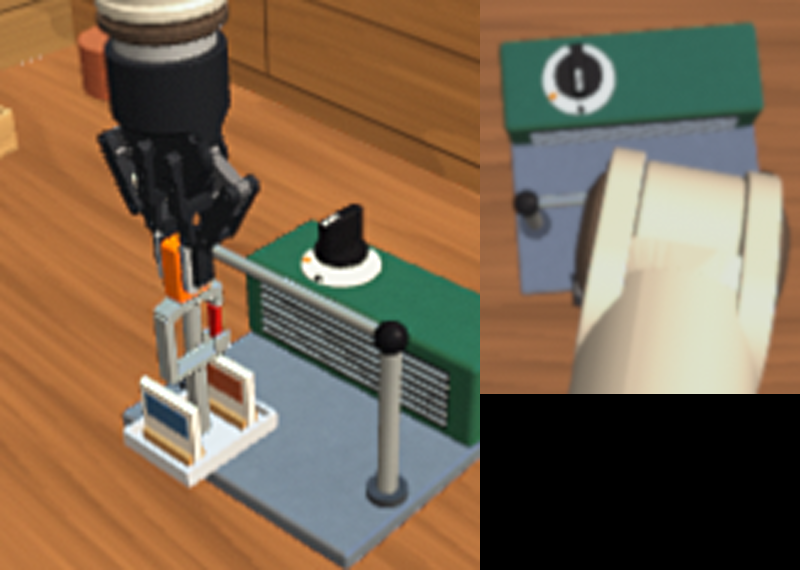

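Side crop: gate at (216,320) and tray corners match my predicted projections. The rack is square to the bar at the right height, so I'll advance along +x.

Request:
{"op": "arm_command", "data": {
  "series": "-1 -1 0 0 0 0 0;-1 -2.2 0.1 0 0 0 0;-1 -3.5 0.2 0 0 0 0;-1 -4.8 0.3 0 0 0 0;-1 -5.5 0.3 0 0 0 0"
}}

```text
clock: 7.55
tool_pos: [0.4781, -0.1014, 0.2082]
tool_rot: [[-0.997, -0.076, 0.001], [-0.076, 0.997, 0.0], [-0.001, 0.0, -1.0]]
ft_force: [-2.8, 0.0, -1.3]
gripper_width: 0.198
```

Request:
{"op": "arm_command", "data": {
  "series": "-1 -0.6 0 0 0 0 0;-1 -1.2 0 0 0 0 0;-1 -1.8 0 0 0 0 0;-1 -2.4 0 0 0 0 0;-1 -3 0 0 0 0 0"
}}

```text
clock: 8.05
tool_pos: [0.5048, -0.1, 0.2073]
tool_rot: [[-0.997, -0.075, -0.003], [-0.075, 0.997, 0.0], [0.003, 0.0, -1.0]]
ft_force: [-4.0, 0.0, -5.9]
gripper_width: 0.199
```

```bash
cat >> h.py <<'E'
def sf(p):
    c,s=np.cos(np.radians(4.2)),np.sin(np.radians(4.2)); d=np.array(p)[:2]-[.5065,-.1055]
    print('stand xy mm',1000*(c*d[0]+s*d[1]),1000*(-s*d[0]+c*d[1]),'grip z',p[2]+.0143)
E
python3 - <<'E'
from h import *
o,p,R=st();sf(p)
E
```

```text
t 8.05 p [ 0.5048 -0.1     0.2073] yaw(tool y) 4.3 z [-0.0034  0.0002 -1.    ] F [-3.9948  0.0057 -5.8639] M [-0.064   1.0999 -0.0426] w 0.199
stand xy mm -1.3018576338240315 5.644886619270404 grip z 0.2216060382495941
```

Request:
{"op": "arm_command", "data": {
  "series": "-1 -0.3 0 0 0 0 0;-1 -0.6 0 0 0 0 0;-1 -0.9 0 0 0 0 0;-1 -1.2 0 0 0 0 0;-1 -1.2 0 0 0 0 0"
}}

```text
clock: 8.55
tool_pos: [0.5199, -0.0987, 0.2093]
tool_rot: [[-0.997, -0.076, 0.003], [-0.076, 0.997, -0.0], [-0.003, -0.0, -1.0]]
ft_force: [-0.4, 0.4, -3.0]
gripper_width: 0.198
```

```bash
python3 - <<'E'
from h import *
o,p,R=st();sf(p)
f=grab('side','s6');s=cv2.imread('pics/s6.png')
cv2.imwrite('pics/c7.png',cv2.resize(s[140:270,220:330],None,fx=4.6,fy=4.6,interpolation=2))
E
```

```text
t 8.55 p [ 0.5199 -0.0987  0.2093] yaw(tool y) 4.35 z [ 0.0034 -0.0002 -1.    ] F [-0.3676  0.4454 -3.0466] M [-0.0054 -0.0423  0.0026] w 0.198
stand xy mm 13.855146129578397 5.768704823411414 grip z 0.22356959280486619
```

View pics/c7.png

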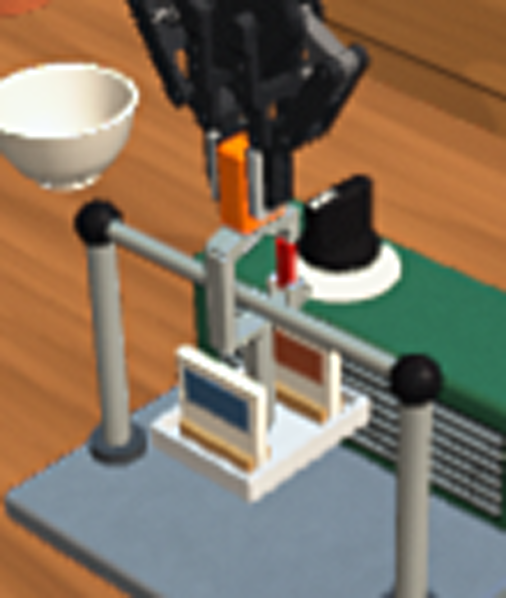

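The gate is shut behind the bar: it is red and upright at (287,262), and the x force fell from -4 to about 0 N. Next I centre the bar in the loop and lower.

Request:
{"op": "arm_command", "data": {
  "series": "-1 0.4 0 0 0 0 0;-1 0.9 0 0 0 0 0;-1 1.2 0 0.4 0 0 0;-1 1.2 0 1 0 0 0;-1 1.2 0 1.6 0 0 0"
}}

```text
clock: 9.1
tool_pos: [0.5059, -0.0998, 0.1918]
tool_rot: [[-0.997, -0.075, 0.0], [-0.075, 0.997, 0.0], [-0.0, 0.0, -1.0]]
ft_force: [0.1, 1.0, -3.7]
gripper_width: 0.2
```

Request:
{"op": "arm_command", "data": {
  "series": "-1 0 0 0 0 0 0;-1 0 0 0.1 0 0 0;-1 0 0 0.2 0 0 0;-1 0 0 0.3 0 0 0;-1 0 0 0.4 0 0 0"
}}

```text
clock: 9.6
tool_pos: [0.5062, -0.0998, 0.1883]
tool_rot: [[-0.997, -0.076, 0.0], [-0.076, 0.997, -0.0], [-0.0, -0.0, -1.0]]
ft_force: [0.1, 0.1, -3.9]
gripper_width: 0.201
```

```bash
python3 - <<'E'
from h import *
o,p,R=st();sf(p)
E
```

```text
t 9.6 p [ 0.5062 -0.0998  0.1883] yaw(tool y) 4.34 z [ 0.0002 -0.     -1.    ] F [ 0.0616  0.0579 -3.8685] M [-0.024  -0.0273  0.0128] w 0.201
stand xy mm 0.12486137440938147 5.751236643809563 grip z 0.2026197979301209
```

Request:
{"op": "arm_command", "data": {
  "series": "-1 0 0 0.1 0 0 0;-1 0 0 0.1 0 0 0;-1 0 0 0.2 0 0 0;-1 0 0 0.2 0 0 0;-1 0 0 0.2 0 0 0"
}}

```text
clock: 10.1
tool_pos: [0.506, -0.0997, 0.1863]
tool_rot: [[-0.997, -0.076, -0.0], [-0.076, 0.997, 0.0], [0.0, 0.0, -1.0]]
ft_force: [0.5, 0.3, -3.9]
gripper_width: 0.2
```

Request:
{"op": "arm_command", "data": {
  "series": "-1 0 0 0.1 0 0 0;-1 0 0 0.1 0 0 0;-1 0 0 0.1 0 0 0;-1 0 0 0.1 0 0 0;-1 0 0 0.1 0 0 0"
}}

```text
clock: 10.6
tool_pos: [0.5062, -0.0998, 0.1858]
tool_rot: [[-0.997, -0.075, 0.001], [-0.075, 0.997, -0.0], [-0.001, -0.0, -1.0]]
ft_force: [-2.9, 0.0, 5.2]
gripper_width: 0.2
```

Request:
{"op": "arm_command", "data": {
  "series": "-1 0.1 0 -0.05 0 0 0;-1 0.1 0 -0.05 0 0 0;-1 0.1 0 -0.05 0 0 0;-1 0.1 0 -0.05 0 0 0;-1 0.1 0 -0.05 0 0 0"
}}

```text
clock: 11.1
tool_pos: [0.5058, -0.0999, 0.1859]
tool_rot: [[-0.997, -0.075, 0.001], [-0.075, 0.997, -0.0], [-0.001, -0.0, -1.0]]
ft_force: [3.4, 0.6, -0.7]
gripper_width: 0.203
```

The bar now carries the load (vertical force about -0.7 N), so I'll open slowly.

Request:
{"op": "arm_command", "data": {
  "series": "-0.5 0 0 0 0 0 0;-0.4 0 0 0 0 0 0;-0.2 0 0 0 0 0 0;0 0 0 0 0 0 0;0.2 0 0 0 0 0 0"
}}

```text
clock: 11.6
tool_pos: [0.5048, -0.0999, 0.1857]
tool_rot: [[-0.997, -0.075, -0.0], [-0.075, 0.997, 0.0], [0.0, 0.0, -1.0]]
ft_force: [-0.3, -0.1, 0.4]
gripper_width: 0.593
```

Request:
{"op": "arm_command", "data": {
  "series": "0.4 0 0 0 0 0 0;0.6 0 0 0 0 0 0;0.6 0 0 -1 0 0 0;0.6 0 0 -2.5 0 0 0;0.6 0 0 -4 0 0 0"
}}

```text
clock: 12.1
tool_pos: [0.505, -0.0998, 0.2268]
tool_rot: [[-0.997, -0.075, -0.0], [-0.075, 0.997, 0.0], [0.0, 0.0, -1.0]]
ft_force: [-0.1, 0.2, -1.6]
gripper_width: 0.798
```

Request:
{"op": "arm_command", "data": {
  "series": "0.6 0 0 -2 0 0 0;0.6 0 0 -5 0 0 0;0.6 0 0 -8 0 0 0;0.6 0 0 -10 0 0 0;0.6 0 0 -10 0 0 0"
}}

```text
clock: 12.6
tool_pos: [0.507, -0.1001, 0.33]
tool_rot: [[-0.997, -0.075, 0.007], [-0.075, 0.997, -0.001], [-0.007, -0.002, -1.0]]
ft_force: [0.2, 0.2, -0.7]
gripper_width: 0.802
```

```bash
python3 - <<'E'
from h import *
o,p,R=st();sf(p)
f=grab('side','s7');s=cv2.imread('pics/s7.png')
cv2.imwrite('pics/c8.png',cv2.resize(s[140:270,220:350],None,fx=4.6,fy=4.6,interpolation=2))
E
```

```text
t 12.6 p [ 0.507  -0.1001  0.33  ] yaw(tool y) 4.33 z [ 0.007  -0.0011 -1.    ] F [ 0.1562  0.2459 -0.7464] M [-0.0365 -0.0367 -0.0524] w 0.802
stand xy mm 0.9084978228961929 5.302800737352715 grip z 0.3442613832371851
```

View pics/c8.png

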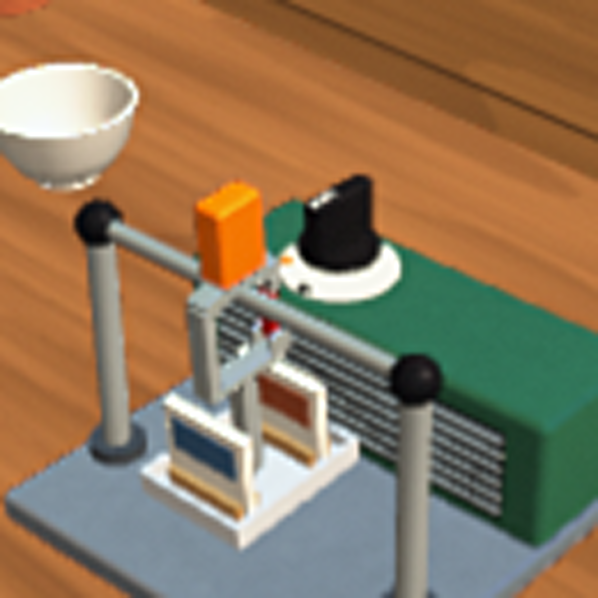

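The rack hangs in the hook's crown with the gate shut. The block is at (232,235), and the hook roof rests on the bar at (225,285). Now the knob: I'll refine its centre and check the joint margins.

```bash
python3 - <<'E'
from h import *
o,p,R=st();print(o['joint_positions'])
for t,(u0,u1,v0,v1) in(('t0',(262,298,164,200)),('s0',(278,312,185,210))):
    f=load(t);im=f['img'][v0:v1,u0:u1].astype(int)
    w=(im.min(-1)>150)
    k=(im.max(-1)<60)
    v,u=np.nonzero(w);e=cv2.fitEllipse(cv2.convexHull(np.stack([u,v],1).astype(np.float32)))
    c=(e[0][0]+u0,e[0][1]+v0);print(t,'white ellipse',c,e[1],onplane(f,*c,.120))
    P=cloud(f)[v0:v1,u0:u1]; kt=k&(P[...,2]>.155)
    print(' grip',kt.sum(),P[kt].mean(0),cv2.minAreaRect(P[kt][:,:2].astype(np.float32)*1000),P[kt][:,2].max())
E
```

```text
t 12.65 p [ 0.506  -0.1     0.3278] yaw(tool y) 4.33 z [ 0.0039 -0.0006 -1.    ] F [ 0.1597  0.4124 -0.9261] M [-0.0493  0.0566  0.0094] w 0.799
[ 10.6175   8.145   -2.7065 101.7388   0.4111  69.899  102.1278]
t0 white ellipse (279.72050857543945, 181.73860549926758) (28.50587272644043, 28.839763641357422) [ 0.623  -0.0462  0.12  ]<stdin>:10: RuntimeWarning: Mean of empty slice.
  ret = um.true_divide(
Traceback (most recent call last):
ValueError: zero-size array to reduction operation maximum which has no identity
```

```bash
python3 - <<'E'
from h import *
st()
f=load('s0');u0,u1,v0,v1=276,314,172,212
im=f['img'][v0:v1,u0:u1].astype(int);w=im.min(-1)>150
n,l,s_,c=cv2.connectedComponentsWithStats(w.astype(np.uint8));i=1+s_[1:,4].argmax();v,u=np.nonzero(l==i)
e=cv2.fitEllipse(cv2.convexHull(np.stack([u,v],1).astype(np.float32)));cs=(e[0][0]+u0,e[0][1]+v0)
print('side ellipse',e,cs,onplane(f,*cs,.12)); print(tri((f,load('t0')),(cs,(279.72,181.74))))
for t in('s0','t0'):
    f=load(t);P=cloud(f);k=(np.linalg.norm(P[...,:2]-[.625,-.047],axis=-1)<.04)&(P[...,2]>.14)
    print(t,k.sum(),P[k].mean(0),P[k].min(0),P[k].max(0))
g=grab('top','t8');im=g['img']; a=cv2.imread('pics/t8.png');b=cv2.imread('pics/s7.png')
cv2.imwrite('pics/c9.png',np.hstack([cv2.resize(a[155:215,245:305],(400,400),interpolation=2),cv2.resize(b[165:215,270:320],(400,400),interpolation=2)]))
E
```

```text
t 12.65 p [ 0.506  -0.1     0.3278] yaw(tool y) 4.33 z [ 0.0039 -0.0006 -1.    ] F [ 0.1597  0.4124 -0.9261] M [-0.0493  0.0566  0.0094] w 0.799
side ellipse ((17.41096305847168, 25.568056106567383), (14.943364143371582, 26.32461166381836), 90.06634521484375) (293.4109630584717, 197.56805610656738) [ 0.6077 -0.0671  0.12  ]
(array([ 0.6279, -0.046 ,  0.1013]), [np.float64(0.00023246851106224027), np.float64(0.00023246851106243784)])
s0 98 [ 0.624  -0.0496  0.1472] [ 0.603  -0.0568  0.14  ] [ 0.6489 -0.0389  0.1523]
t0 123 [ 0.6256 -0.0452  0.1496] [ 0.6041 -0.0519  0.1412] [ 0.6477 -0.0383  0.1537]
```

View pics/c9.png

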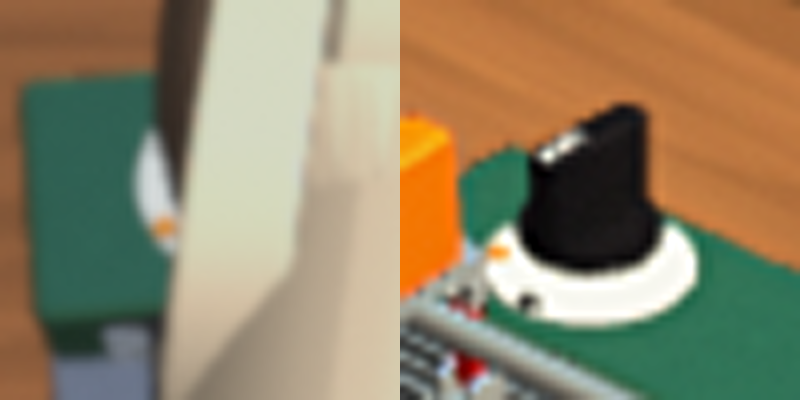

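The crop shows the knob upright with its line at the black dot and the orange dot at (497,252). Triangulation and depth both put the housing top at z≈0.100, so knob_grip is at about (0.6278, -0.0462, 0.138).

Request:
{"op": "arm_command", "data": {
  "series": "0.4 -3 1 0 0 0 0;0.3 -6 2 0 0 0 0;0.2 -9.5 3.5 0 0 0 0;0.2 -12.5 4.4 0 0 0 0;0.2 -12.5 4.4 0 0 0 0"
}}

```text
clock: 13.2
tool_pos: [0.6282, -0.0431, 0.3228]
tool_rot: [[-0.997, -0.08, -0.003], [-0.08, 0.997, 0.002], [0.003, 0.002, -1.0]]
ft_force: [-0.3, -0.5, -0.9]
gripper_width: 0.6
```

Request:
{"op": "arm_command", "data": {
  "series": "0.2 0 0 3 0 0 0;0.2 0 0 7 0 0 0;0.2 0 0 11 0 0 0;0.2 0 0 14 0 0 0;0.2 0 0 14 0 0 0"
}}

```text
clock: 13.7
tool_pos: [0.6211, -0.0469, 0.1796]
tool_rot: [[-0.997, -0.075, -0.012], [-0.075, 0.997, 0.0], [0.012, 0.001, -1.0]]
ft_force: [0.1, 0.6, -0.0]
gripper_width: 0.598
```

Request:
{"op": "arm_command", "data": {
  "series": "0.2 0 0 0 0 0 0;0.2 0 0 0 0 0 0;0.2 0 0 0 0 0 0;0.2 0 0 0 0 0 0;0.2 0 0 0 0 0 0"
}}

```text
clock: 14.2
tool_pos: [0.6269, -0.0466, 0.1869]
tool_rot: [[-0.997, -0.075, 0.002], [-0.075, 0.997, -0.0], [-0.002, -0.0, -1.0]]
ft_force: [0.4, -0.1, 0.6]
gripper_width: 0.599
```

```bash
python3 - <<'E'
from h import *
o,p,R=st([.6278,-.0462,.122]);print(o['joint_positions'])
E
```

```text
t 14.2 p [ 0.6269 -0.0466  0.1869] yaw(tool y) 4.33 z [ 0.0017 -0.0001 -1.    ] F [ 0.3851 -0.0819  0.5858] M [-0.0446  0.0001 -0.0343] w 0.599
shift cm [-0.0821  0.0328  6.4863]
[ 5.1703 27.076  -4.5149 95.1492  2.4334 57.7742 94.1825]
```

Request:
{"op": "arm_command", "data": {
  "series": "0.2 0 0 1.5 0 0 0;0.2 0 0 3 0 0 0;0.2 0 0 4.5 0 0 0;0.2 0 0 5.5 0 0 0;0.2 0 0 5.8 0 0 0"
}}

```text
clock: 14.7
tool_pos: [0.6248, -0.0464, 0.1251]
tool_rot: [[-0.997, -0.076, -0.004], [-0.076, 0.997, 0.0], [0.004, 0.001, -1.0]]
ft_force: [-0.1, -0.7, -0.4]
gripper_width: 0.599
```

Request:
{"op": "arm_command", "data": {
  "series": "0.2 -0.1 0 0.2 0 0 0;0.2 -0.1 0 0.5 0 0 0;0.2 -0.1 0 0.6 0 0 0;0.2 -0.1 0 0.6 0 0 0;0.2 -0.1 0 0.6 0 0 0"
}}

```text
clock: 15.2
tool_pos: [0.6276, -0.0465, 0.1222]
tool_rot: [[-0.997, -0.075, 0.001], [-0.075, 0.997, -0.0], [-0.001, -0.0, -1.0]]
ft_force: [-0.1, 0.8, -0.8]
gripper_width: 0.604
```

```bash
python3 - <<'E'
from h import *
o,p,R=st([.6278,-.0462,.122])
E
```

```text
t 15.2 p [ 0.6276 -0.0465  0.1222] yaw(tool y) 4.33 z [ 0.0007 -0.     -1.    ] F [-0.1286  0.8235 -0.7525] M [ 0.0331 -0.0184 -0.0792] w 0.604
shift cm [-0.018   0.0264  0.0213]
```

Request:
{"op": "arm_command", "data": {
  "series": "0 0 0 0 0 0 0;-0.2 0 0 0 0 0 0;-0.5 0 0 0 0 0 0;-1 0 0 0 0 0 0;-1 0 0 0 0 0 0",
  "squeeze": 60
}}

```text
clock: 15.7
tool_pos: [0.6274, -0.0466, 0.122]
tool_rot: [[-0.997, -0.075, 0.0], [-0.075, 0.997, -0.0], [-0.0, -0.0, -1.0]]
ft_force: [-1.2, -0.5, 1.6]
gripper_width: 0.15
```

Request:
{"op": "arm_command", "data": {
  "series": "-1 0 0 0 0 0 0;-1 0 0 0 0 0 0;-1 0 0 0 0 0 0;-1 0 0 0 0 0 0;-1 0 0 0 0 0 0"
}}

```text
clock: 16.2
tool_pos: [0.6274, -0.0466, 0.1218]
tool_rot: [[-0.997, -0.075, 0.0], [-0.075, 0.997, -0.0], [-0.0, -0.0, -1.0]]
ft_force: [-0.8, -0.9, 3.0]
gripper_width: 0.151
```

Request:
{"op": "arm_command", "data": {
  "series": "-1 0 0 0.2 0 0 0;-1 0 0 0.4 0 0 0;-1 0 0 0.6 0 0 0;-1 0 0 0.7 0 0 0;-1 0 0 0.7 0 0 0"
}}

```text
clock: 16.7
tool_pos: [0.6274, -0.0466, 0.1149]
tool_rot: [[-0.997, -0.075, 0.0], [-0.075, 0.997, -0.0], [-0.0, -0.0, -1.0]]
ft_force: [-2.9, -1.4, 6.2]
gripper_width: 0.154
```

```bash
python3 - <<'E'
from h import *
st()
E
```

```text
t 16.7 p [ 0.6274 -0.0466  0.1149] yaw(tool y) 4.32 z [ 0.0001 -0.0001 -1.    ] F [-2.8669 -1.3539  6.185 ] M [-0.2574  0.5085  0.0069] w 0.154
```

Request:
{"op": "arm_command", "data": {
  "series": "-1 0 0 0 0 0 5;-1 0 0 0 0 0 11;-1 0 0 0 0 0 18;-1 0 0 0 0 0 25;-1 0 0 0 0 0 30"
}}

```text
clock: 17.2
tool_pos: [0.6277, -0.0454, 0.1151]
tool_rot: [[-0.9, 0.437, 0.001], [0.437, 0.9, 0.001], [-0.0, 0.001, -1.0]]
ft_force: [-1.7, 0.3, 6.5]
gripper_width: 0.152
```

```bash
python3 - <<'E'
from h import *
st()
E
```

```text
t 17.2 p [ 0.6277 -0.0454  0.1151] yaw(tool y) -25.89 z [ 0.0005  0.001  -1.    ] F [-1.6552  0.3289  6.4507] M [0.2217 0.3895 0.0574] w 0.152
```

Request:
{"op": "arm_command", "data": {
  "series": "-1 0 0 0 0 0 6;-1 0 0 0 0 0 13;-1 0 0 0 0 0 20;-1 0 0 0 0 0 26;-1 0 0 0 0 0 29"
}}

```text
clock: 17.7
tool_pos: [0.6285, -0.0445, 0.1153]
tool_rot: [[-0.576, 0.817, 0.002], [0.817, 0.576, 0.002], [0.0, 0.003, -1.0]]
ft_force: [-0.1, 1.6, 5.9]
gripper_width: 0.149
```

Request:
{"op": "arm_command", "data": {
  "series": "-1 0 0 0 0 0 1;-1 0 0 0 0 0 1.4;-1 0 0 0 0 0 1.4;-1 0 0 0 0 0 1.4;-1 0 0 0 0 0 1.4"
}}

```text
clock: 18.2
tool_pos: [0.6285, -0.0444, 0.1154]
tool_rot: [[-0.559, 0.829, 0.002], [0.829, 0.559, 0.002], [0.0, 0.003, -1.0]]
ft_force: [0.1, 2.0, 6.2]
gripper_width: 0.15
```

```bash
python3 - <<'E'
from h import *
st()
E
```

```text
t 18.2 p [ 0.6285 -0.0444  0.1154] yaw(tool y) -55.99 z [ 0.0021  0.0019 -1.    ] F [0.1022 1.9543 6.1658] M [0.4995 0.1169 0.003 ] w 0.15
```

Request:
{"op": "arm_command", "data": {
  "series": "-1 0 0 -0.2 0 0 0;-1 0 0 -0.4 0 0 0;-1 0 0 -0.6 0 0 0;-1 0 0 -0.7 0 0 0;-1 0 0 -0.7 0 0 0"
}}

```text
clock: 18.7
tool_pos: [0.6284, -0.0445, 0.122]
tool_rot: [[-0.559, 0.829, 0.002], [0.829, 0.559, 0.002], [0.0, 0.003, -1.0]]
ft_force: [2.4, 4.6, 2.7]
gripper_width: 0.149
```

```bash
python3 - <<'E'
from h import *
st()
E
```

```text
t 18.7 p [ 0.6284 -0.0445  0.122 ] yaw(tool y) -55.99 z [ 0.002   0.0018 -1.    ] F [2.3832 4.6157 2.7074] M [ 1.088  -0.5639 -0.0084] w 0.149
```

Request:
{"op": "arm_command", "data": {
  "series": "-0.5 0 0 0 0 0 0;-0.3 0 0 0 0 0 0;-0.1 0 0 0 0 0 0;0.1 0 0 0 0 0 0;0.2 0 0 0 0 0 0"
}}

```text
clock: 19.2
tool_pos: [0.6271, -0.0469, 0.1215]
tool_rot: [[-0.558, 0.83, -0.001], [0.83, 0.558, -0.0], [0.0, -0.001, -1.0]]
ft_force: [-0.1, 0.7, 0.6]
gripper_width: 0.6
```

Request:
{"op": "arm_command", "data": {
  "series": "0.2 0 0 -1 0 0 0;0.2 0 0 -3 0 0 0;0.2 0 0 -6 0 0 0;0.2 0 0 -10 0 0 0;0.2 0 0 -14 0 0 0"
}}

```text
clock: 19.7
tool_pos: [0.627, -0.0466, 0.2637]
tool_rot: [[-0.558, 0.83, -0.0], [0.83, 0.558, -0.0], [0.0, -0.0, -1.0]]
ft_force: [1.3, -0.1, 0.5]
gripper_width: 0.599
```

Request:
{"op": "arm_command", "data": {
  "series": "0.2 0 0 -3 0 0 0;0.2 0 2 -6 0 0 0;0.2 0 6 -7 0 0 0;0.2 0 10 -7 0 0 0;0.2 0 14 -7 0 0 0"
}}

```text
clock: 20.2
tool_pos: [0.7449, 0.0323, 0.3342]
tool_rot: [[-0.558, 0.83, 0.003], [0.83, 0.558, 0.0], [-0.001, 0.003, -1.0]]
ft_force: [0.4, 0.4, 0.0]
gripper_width: 0.602
```

```bash
python3 - <<'E'
from h import *
st();grab('top','t9');grab('side','s9')
P=cloud(load('s9'));k=(np.linalg.norm(P[...,:2]-[.625,-.047],axis=-1)<.04)&(P[...,2]>.14)&(P[...,2]<.17)
print('knob',k.sum(),P[k].mean(0),P[k].max(0),cv2.minAreaRect(P[k][:,:2].astype(np.float32)*1000))
a=cv2.imread('pics/t9.png');b=cv2.imread('pics/s9.png')
cv2.imwrite('pics/c10.png',np.hstack([cv2.resize(a[150:280,235:365],(320,320),interpolation=2).repeat(1,0) if 0 else cv2.copyMakeBorder(cv2.resize(a[150:280,235:365],(320,320),interpolation=2),0,230,0,0,0),cv2.resize(b[140:280,215:335],(471,550),interpolation=2)]))
E
```

```text
t 20.2 p [0.7449 0.0323 0.3342] yaw(tool y) -56.1 z [ 0.0029  0.0003 -1.    ] F [0.3545 0.3581 0.0242] M [-0.0026 -0.0783  0.014 ] w 0.602
knob 113 [ 0.6247 -0.049   0.1468] [ 0.6429 -0.029   0.1519] ((626.890625, -47.2312126159668), (17.578969955444336, 46.59756088256836), 33.6050910949707)
```

View pics/c10.png

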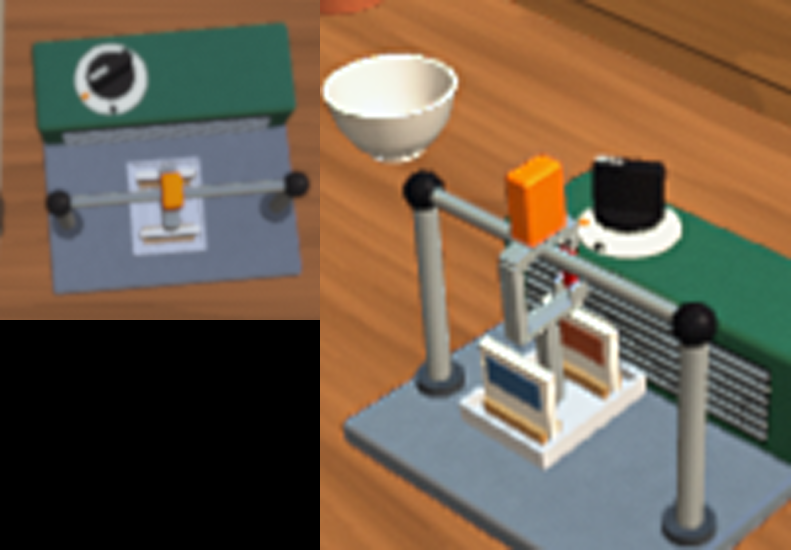

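Both views agree. The rack hangs level on the bar with the hook roof on it and the gate shut. The knob's line points to the orange dot (long axis at -56.4°, about 60.6° turned), and its top at 0.152 m is the same as before the press. Handing in.

```bash
python3 -c "
from cell import robot
print(robot.hand_in())"
```

```text
the job is handed in; nothing more can be done
None
```

I hung the tile rack on the drying stand's bar and switched the blower on, then handed the job in at about 20 s of the 58 s allowed. The bowl, jar and cup were not touched.

- **Rack:** I pushed the hook onto the bar, and the gate snapped shut behind it (the push force fell from about 4 N to 0). I then lowered the rack until the bar carried its weight and let go. The last pictures show it hanging level, with the bar in the crown of the hook and the gate shut.
- **Knob:** I pressed it in 7 mm (about 6 N), turned it 60° clockwise while held in, and let it rise. The camera depth gives a turn of about 60.6°. The knob's top is back at its starting height (0.152 m, the same within 1 mm), and its white line points at the orange dot.
- **Clear of contact:** the gripper was away from everything at the end.

One reading of mine was wrong at first: I took the blower housing's top to be at 118 mm, but the cameras put it at about 100 mm above the bench. I used the measured height for the knob. No check failed, but I did not turn the knob on to feel its end stop.

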